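# Change the shaker's speed through its H-gate

### The job

Change the laboratory shaker to speed three: with the fingertips, push its selector lever out of the park slot, along the cross channel, and fully home into the slot whose tab has three dots, without putting it into any other speed on the way. Push it gently and do not grip it; leave it there, back off, and leave the glassware and other loose things where they are.

Things in the scene. Friction and masses are not known exactly. Their poses are not given: they have to be found in the camera images.
- drive: white shaker drive fixed to the bench. Origin on the bench under the centre of its selector gate; x away from the robot (at yaw 0), y to its left, z up. All offsets in these notes are in mm in this frame. Housing x -115 to 137, y -120 to 272, deck at z = 100. Left of the gate, y 120 to 260, a shaking platform with two flasks up to z = 210.
- gate (a point): centre of the aluminium gate plate's top face (z = 120; plate x -80 to 80, y -90 to 90). Slots 18 mm wide with rigid walls: a cross channel along y at x = 0, y -51 to 51; a park slot along x at y = 0, from the channel towards the robot to x = -42 (no slot opposite it); two lanes along x at y = -42 and 42, from x = -42 to 42, crossing the channel: four speed slots.
- lever_knob (a point): top centre of the selector lever's black knob (z = 187), an upright cylinder 28 mm across, z 155 to 187, on a 12 mm steel post that goes down through the gate. The lever stays upright and slides in x and y only, as the slots allow (3 mm play each side). Slot ends stop it at x = -36 and 36 (fully home), channel ends at y = -45 and 45.
- lever_foot (a point): centre of the lever's post where it passes through the gate's top face (z = 120), right below the knob. The lever stays where it is left; it resists a push with about 2.5 N of friction. It starts in the park slot: y = 0, x between -36 and -16.
- tab1: white tab with 1 black dot (11 mm) in a row, 20 mm in x by 56 mm in y, 2.5 mm thick, on the gate plate at the outer end of one speed slot, which it marks as speed 1; the four tabs swap places between starts. Origin: centre of its underside (z = 120), at x = 62 (far slots) or -62 (near slots), y = 42 or -42. The lever fully home in that slot is 26 mm from it.
- tab2: white tab with 2 black dots (11 mm) in a row, 20 mm in x by 56 mm in y, 2.5 mm thick, on the gate plate at the outer end of one speed slot, which it marks as speed 2; the four tabs swap places between starts. Origin: centre of its underside (z = 120), at x = 62 (far slots) or -62 (near slots), y = 42 or -42. The lever fully home in that slot is 26 mm from it.
- tab3: white tab with 3 black dots (11 mm) in a row, 20 mm in x by 56 mm in y, 2.5 mm thick, on the gate plate at the outer end of one speed slot, which it marks as speed 3; the four tabs swap places between starts. Origin: centre of its underside (z = 120), at x = 62 (far slots) or -62 (near slots), y = 42 or -42. The lever fully home in that slot is 26 mm from it.
- tab4: white tab with 4 black dots (11 mm) in a row, 20 mm in x by 56 mm in y, 2.5 mm thick, on the gate plate at the outer end of one speed slot, which it marks as speed 4; the four tabs swap places between starts. Origin: centre of its underside (z = 120), at x = 62 (far slots) or -62 (near slots), y = 42 or -42. The lever fully home in that slot is 26 mm from it.
- beaker: open glass beaker, 68 mm wide, 90 mm tall, standing on the bench to the right of the drive; loose, not to be moved; origin at its underside's centre
- bottle: white plastic bottle with a blue cap, 60 mm wide, 130 mm tall, on the bench to the right of the drive; loose, not to be moved; origin at its underside's centre
- vial: small amber vial, 22 mm wide, 42 mm tall, standing on the drive's deck left of the gate; loose, not to be moved; origin at its underside's centre
- stirbar: white stirring bar, 10 mm by 35 mm, lying on the drive's deck left of the gate; loose, not to be moved; origin at its underside's centre
- pen: blue pen, 10 mm thick, 130 mm long, lying on the deck behind the gate; loose, not to be moved; origin at its underside's centre
- dish: clear shallow dish, 90 mm wide, 16 mm tall, on the bench behind the drive; loose, not to be moved; origin at its underside's centre
- jar: white jar, 72 mm wide, 75 mm tall, on the bench behind the drive's right end; loose, not to be moved; origin at its underside's centre

How it is judged:
On the way, in this order (a step that is already met when the one before it is completed fails the run):
1. the lever is out of the park slot, in the cross channel (x of lever_knob in the frame of drive above -0.008 m), for 0.1 s.
2. the lever is home in the slot of the three-dot tab (horizontal distance between lever_knob and tab3 below 0.033 m), for 0.2 s.
At the end, for the whole second after the job is handed in: the lever is within 7 mm of fully home in the slot marked by the three-dot tab (knob centre within 33 mm of that tab's centre, seen from above) and stays there (horizontal distance between lever_knob and tab3 below 0.033 m); the robot touches nothing.
It fails at once if the lever is put into another speed (horizontal distance between lever_knob and tab1 below 0.033 m or horizontal distance between lever_knob and tab2 below 0.033 m or horizontal distance between lever_knob and tab4 below 0.033 m).
It fails at once if the lever is gripped or forced (more than 40 N on it) (contact force between the fingers and lever above 40 N).
It fails at once if a loose thing is moved more than 25 mm (distance of any of beaker, bottle, vial, stirbar, pen, dish, jar from where it was at the start of the episode above 0.025 m).
It also fails if it takes over 42 s, if anything falls off the work surface, if the arm or the gripper's body presses on something with over 40 N, if the wrist force passes 120 N, or if a joint passes its speed limit or range.

### The arm

A 6-joint arm with a two-finger parallel gripper is mounted at the origin on the work surface. World frame = base frame: x ahead of the robot, y to its left, z up, the work surface at z = 0. Lengths are in m, angles in rad, forces in N, time in s.
With the tool pointing down it reaches from about 0.4 to 0.825 m from the base axis. Payload 7 kg.
Tool frame: the origin (TCP) lies midway between the tips of the shut fingers; the grasp point (between the pads) lies 19 mm behind it; y points along the fingers, z is the direction in which the jaws open and shut, and the axes are right-handed (so a half turn about y gives the same grasp; the last joint's range is limited). The gripper opens to 88 mm and grips with 3 to 60 N. Pads are 19 mm wide; open, the fingers measure 130 mm over their backs; the gripper's body (78 mm by 193 mm) begins 47 mm behind the grasp point.
Start: joints at [-1.013, 0.359, 0.012, 0, -1.224, -0.288], TCP at [0.18, -0.651, 0.227] pointing down, gripper open.
Joint ranges: [-3.07, 3.07], [-1.43, 2.12], [-1.02, 1.25], [-3.03, 1.67], [-3.05, -0], [-3.03, 3.03]. Speed limits (rad/s): [2.39, 2.39, 3.01, 3.14, 3.14, 3.14].

### API

Orientations are given as [roll, pitch, yaw] about the fixed x, y, z axes, in that order (R = Rz(yaw) Ry(pitch) Rx(roll)).
In Python, from station import arm gives the robot as it stands.
- The arm moves only by the tool move_arm, never from a script. Its argument "deltas" is a list of rows, each an object with "dp": the shift along the tool's x, y, z in mm, a list of three; "rotation": the turn, a rotation vector about the tool's x, y, z in degrees, a list of three. A call has 1 to 5 rows; each row shifts and turns the pose as measured when the row begins, along the tool's axes as they then stand; what a row does not reach is not made up. A row lasts 1/12 s, in which the tool goes at most 41.7 mm and 7.16 degrees, less where a joint would pass 70% of its speed; a pose out of reach is approached as far as the arm can. A call is refused whole if a number of a shift passes 41.7 or a number of a turn 7.16, either way. A call with a gripper value outside its range is refused whole. "jaw" is the closure in counts, from 0 (fully open) to 255 (shut), set as the call begins (left out, the last holds). The fingers move at their own pace and stop on an object; "squeeze" is the grip in N (left out, the last holds). Time passes only in rows, so rows that do not move let the fingers close. It gives the time, the measured TCP pose, the force and the opening at its end, in the units of the state.
- arm.get_state(): the state, without advancing time (a new reading comes with each control period).
- arm.grab_frame(name): name is "scene" or "side" or "wrist"; returns a dict with "pixels" (420x560x3 uint8, red, green, blue), "z_map" (420x560 float32, m along the optical axis (not along the pixel's ray), 0 where there is no reading), "fx", "fy", "cx", "cy" (pixels), "k1" (the pictures are not rectified: a ray, as slopes to the right and down, at radius r is drawn at 1 + k1 r^2 times it, then the intrinsics apply), "cam_to_world" (4x4, takes a point from camera to world coordinates); the wrist camera has in their place "mount" (4x4, takes a point from camera to tool coordinates, whose origin is the TCP and whose axes are the tool frame's). Camera axes: x right, y down, z forward; pixel columns grow to the right and rows downward; lengths in m; the calibration is good to about 2 mm. A picture is of the moment at which its call begins: read the wrist's pose just before it.
- arm.job_done(): hands the job in, once; it reports no verdict.
The state is a dict: "t": time; "q": joint angles; "qd": joint speeds; "joint_efforts": joint torques, N m; "eef_pos": TCP position; "ee_rot": TCP orientation; "force": force on the tool from outside, world axes, zero at the start; "moment": the same for the moment, N m; "width": finger opening in m.
Only numpy, scipy, OpenCV 4.12 (cv2) and the standard library are available. Lean on these libraries where they do the work, as an engineer would, in place of code of your own. Each camera call takes 0.05 s, during which the arm holds its last target.

## Working session

There is one attempt and no reset: what is moved stays moved. The work goes in short steps, Python scripts to look and compute and a tool call to move; the robot and the scene stay as the last step left them, time stands still between calls to the robot, and variables do not carry over. Pictures are saved under pics/ and viewed, and the job is handed in when it is done.

Besides the shell and the picture viewer there is one more tool, called after ">>>" in YAML: its name, and indented under it one key for each argument. move_arm: Moves the arm, as the interface text tells. Its arguments: {"type":"object","properties":{"deltas":{"type":"array","items":{"type":"object","properties":{"dp":{"type":"array","items":{"type":"number"}},"rotation":{"type":"array","items":{"type":"number"}}}}},"jaw":{"type":"number"},"squeeze":{"type":"number"}},"required":["deltas"]}

```bash
mkdir -p pics; cat > h.py <<'E'
import numpy as np,cv2,pickle
from station import arm
def grab(n,tag):
    s=arm.get_state(); f=arm.grab_frame(n); f['state']=s
    cv2.imwrite(f'pics/{tag}.png',cv2.cvtColor(f['pixels'],cv2.COLOR_RGB2BGR)); pickle.dump(f,open(f'{tag}.pkl','wb')); return f
def ray(f,u,v):
    x=(u-f['cx'])/f['fx'];y=(v-f['cy'])/f['fy'];X,Y=x,y
    for _ in range(20):
        k=1+f['k1']*(X*X+Y*Y);X,Y=x/k,y/k
    return np.array([X,Y,1.])
def pz(f,u,v,z):
    T=f['cam_to_world'];d=T[:3,:3]@ray(f,u,v);o=T[:3,3];return o+d*(z-o[2])/d[2]
def pd(f,u,v):
    T=f['cam_to_world'];return T[:3,:3]@(ray(f,u,v)*f['z_map'][int(v),int(u)])+T[:3,3]
E
python3 - <<'E'
from h import *
for n in ['scene','side']:
    f=grab(n,n+'0'); print(n,f['cam_to_world'].round(3),f['fx'],f['k1'])
s=arm.get_state();print(s)
E
```

```text
scene [[-0.865  0.404 -0.296  0.884]
 [ 0.501  0.687 -0.526  0.439]
 [-0.009 -0.604 -0.797  0.863]
 [ 0.     0.     0.     1.   ]] 511.6379608691745 0.053517290967528997
side [[-0.923 -0.284  0.258  0.337]
 [-0.384  0.662 -0.643  0.669]
 [ 0.012 -0.693 -0.721  0.925]
 [ 0.     0.     0.     1.   ]] 514.5719925420793 -0.173395907070639
{'t': 0.1, 'q': array([-1.01290520e+00,  3.59320725e-01,  1.11331108e-02, -3.10159470e-04,
       -1.22413629e+00, -2.88086854e-01]), 'qd': array([-0.00114603, -0.00188113,  0.00191908,  0.00025169, -0.00072647,
       -0.00016134]), 'joint_efforts': array([-2.90150410e-04, -5.84164095e+01,  2.93753690e+01,  7.01548934e+00,
        1.01724706e-02, -7.21189576e-05]), 'eef_pos': array([ 0.17975247, -0.65014746,  0.22570501]), 'ee_rot': array([-1.56924885e+00,  1.54485835e-04,  2.69698790e-01]), 'force': array([0.16359007, 0.34356946, 0.02403732]), 'moment': array([ 0.00464153, -0.00776817, -0.01084542]), 'width': 0.08782402123051002}
```

View pics/scene0.png

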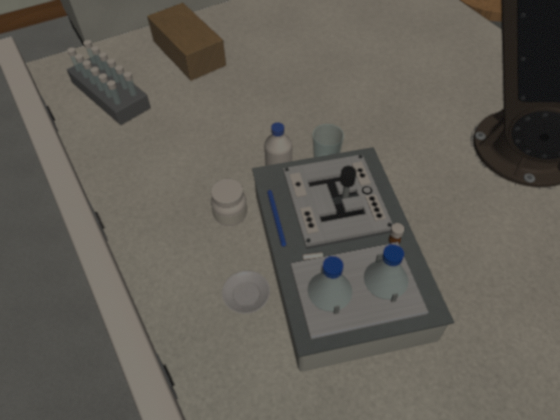

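View pics/side0.png

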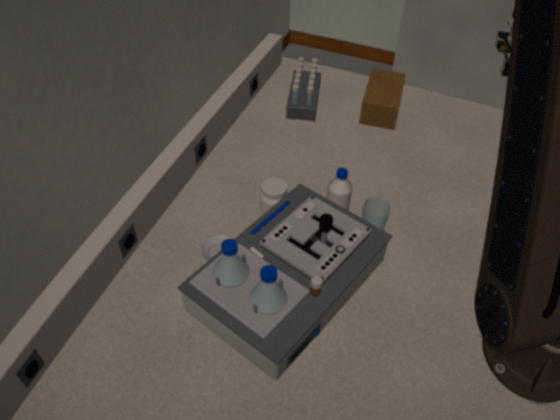

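```bash
python3 - <<'E'
from h import *
a=cv2.imread('pics/scene0.png')[145:250,270:410]; b=cv2.imread('pics/side0.png')[185:290,245:385]
o=np.vstack([cv2.resize(x,None,fx=4,fy=4,interpolation=cv2.INTER_CUBIC)[:, :] for x in (a,)]); cv2.imwrite('pics/c1.png',np.clip(o*1.5,0,255))
o=cv2.resize(b,None,fx=4,fy=4,interpolation=cv2.INTER_CUBIC); cv2.imwrite('pics/c2.png',np.clip(o*1.5,0,255))
E
```

```text
[ WARN:0@0.580] global loadsave.cpp:1063 imwrite_ Unsupported depth image for selected encoder is fallbacked to CV_8U.
```

View pics/c1.png

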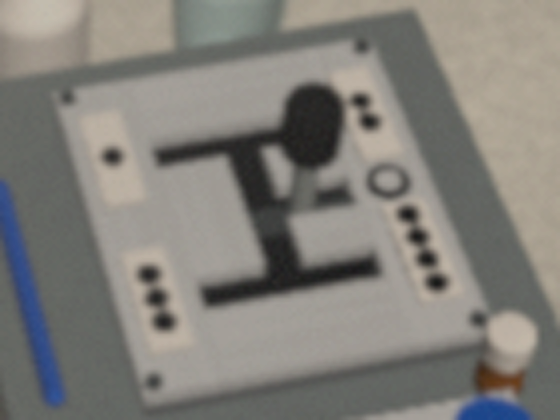

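View pics/c2.png

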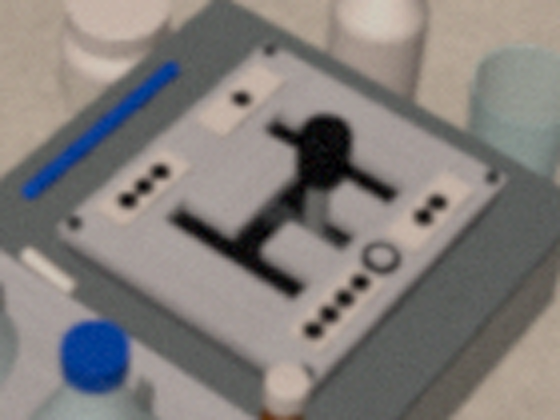

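```bash
cat > fit.py <<'E'
from h import *
import pickle
def fit(f,off,tabs,screws,kn):
    g=lambda p,z:pz(f,off[0]+p[0]/4,off[1]+p[1]/4,z)
    W=np.array([g(p,.1225)[:2] for p in tabs]);M=np.array([[62,-42],[62,42],[-62,-42],[-62,42]])/1000.
    c=W.mean(0);Z=(W-c)@[1,1j];m=M@[1,1j];yaw=np.angle((Z*m.conj()).sum());
    R=np.array([[np.cos(yaw),-np.sin(yaw)],[np.sin(yaw),np.cos(yaw)]])
    print('c',c.round(4),'yaw',yaw.round(4),'res',((W-c)@R-M).round(4).tolist())
    S=np.array([g(p,.12)[:2] for p in screws]);print('screw c',S.mean(0).round(4),((S-c)@R).round(4).tolist())
    k=g(kn,.187)[:2];print('knob',k.round(4),((k-c)@R).round(4))
f=pickle.load(open('scene0.pkl','rb'))
fit(f,(270,145),[(112,156),(157,298),(365,111),(422,248)],[(67,97),(153,382),(362,46),(478,319)],(315,104))
f=pickle.load(open('side0.pkl','rb'))
fit(f,(245,185),[(241,98),(145,186),(431,210),(337,306)],[(270,50),(75,222),(492,177),(306,372)],(325,136))
E
python3 fit.py
```

```text
c [ 0.5118 -0.0251] yaw -0.3047 res [[0.0, -0.0003], [-0.0002, 0.0002], [0.0, -0.0001], [0.0002, 0.0001]]
screw c [ 0.5115 -0.0258] [[0.074, -0.0852], [0.0741, 0.0836], [-0.0744, -0.0847], [-0.074, 0.0834]]
knob [ 0.4951 -0.0187] [-0.0179  0.0011]
c [ 0.5075 -0.0244] yaw -0.304 res [[0.0002, 0.0002], [-0.0005, -0.0002], [-0.0001, 0.0002], [0.0005, -0.0002]]
screw c [ 0.5079 -0.0253] [[0.0738, -0.0843], [0.0746, 0.0828], [-0.0732, -0.0844], [-0.0728, 0.0831]]
knob [ 0.4898 -0.0143] [-0.0199  0.0044]
```

The three-dot tab is far-left, at x=+62, y=+42 in the drive frame. The two camera fits agree to 4 mm: gate at about (0.510, -0.025), yaw -0.3045. I'll shut the fingers and line the tool up with the drive axes.

>>> move_arm:
  deltas:
    - {"dp": [0, 0, 0], "rotation": [0, 6.7, 0]}
    - {"dp": [0, 0, 0], "rotation": [0, 6.7, 0]}
    - {"dp": [0, 0, 0], "rotation": [0, 6.7, 0]}
    - {"dp": [0, 0, 0], "rotation": [0, 6.7, 0]}
    - {"dp": [0, 0, 0], "rotation": [0, 6.7, 0]}
  jaw: 255
  squeeze: 10

```text
t: 0.52
eef_pos: [0.1794, -0.6488, 0.2228]
ee_rot: [-1.566, 0.004, -0.336]
force: [-0.7, 0.0, -0.6]
width: 0.0601
```

```bash
cat > st.py <<'E'
from h import *
C=np.array([.5097,-.0250]);yaw=-.3045
R=np.array([[np.cos(yaw),-np.sin(yaw)],[np.sin(yaw),np.cos(yaw)]])
s=arm.get_state();print('t',s['t'],'local mm',((s['eef_pos'][:2]-C)@R*1000).round(1),'z',s['eef_pos'][2].round(4),'rot',s['ee_rot'].round(4),'w',s['width'],'Floc',(s['force'][:2]@R).round(2),s['force'][2].round(2))
E
python3 st.py
```

```text
t 0.5167 local mm [-128.1 -694.2] z 0.2228 rot [-1.5658  0.0042 -0.3361] w 0.060127764283998734 Floc [-0.65 -0.15] -0.56
```

>>> move_arm:
  deltas:
    - {"dp": [5, -4, 40], "rotation": [0, -1, 0]}
    - {"dp": [5, -2, 40], "rotation": [0, 0, 0]}
    - {"dp": [5, 0, 40], "rotation": [0, 0, 0]}
    - {"dp": [5, 0, 40], "rotation": [0, 0, 0]}
    - {"dp": [5, 0, 40], "rotation": [0, 0, 0]}

```text
t: 0.93
eef_pos: [0.2659, -0.466, 0.2234]
ee_rot: [-1.561, 0.013, -0.337]
force: [1.3, -0.3, 0.1]
width: 0.0269
```

```bash
python3 st.py
```

```text
t 0.9333 local mm [-100.4 -493.8] z 0.2234 rot [-1.5614  0.0126 -0.3371] w 0.026860039454841285 Floc [1.32 0.06] 0.12
```

>>> move_arm:
  deltas:
    - {"dp": [3, -2, 40], "rotation": [0, -1, 0]}
    - {"dp": [3, -2, 40], "rotation": [0, -1, 0]}
    - {"dp": [3, 0, 40], "rotation": [0, 0, 0]}
    - {"dp": [3, 0, 40], "rotation": [0, 0, 0]}
    - {"dp": [3, 0, 40], "rotation": [0, 0, 0]}

```text
t: 1.35
eef_pos: [0.3419, -0.2721, 0.2278]
ee_rot: [-1.56, 0.014, -0.302]
force: [0.8, 0.0, -0.5]
width: 0.0009
```

>>> move_arm:
  deltas:
    - {"dp": [2, 0, 40], "rotation": [0, 0, 0]}
    - {"dp": [2, 0, 40], "rotation": [0, 0, 0]}
    - {"dp": [2, 0, 40], "rotation": [0, 0, 0]}
    - {"dp": [2, 0, 40], "rotation": [0, 0, 0]}
    - {"dp": [0, 0, 0], "rotation": [0, 0, 0]}

```text
t: 1.77
eef_pos: [0.3987, -0.1096, 0.2301]
ee_rot: [-1.557, 0.011, -0.298]
force: [-0.5, -1.2, 0.9]
width: 0.0005
```

```bash
python3 st.py
```

```text
t 1.7667 local mm [ -80.6 -114. ] z 0.2301 rot [-1.5571  0.0114 -0.2976] w 0.0005206463316447141 Floc [-0.1 -1.3] 0.91
```

>>> move_arm:
  deltas:
    - {"dp": [3, 0, 38], "rotation": [-0.8, 0, 0]}
    - {"dp": [3, 0, 38], "rotation": [0, 0, -0.6]}
    - {"dp": [0, 0, 36], "rotation": [0, 0, 0]}
    - {"dp": [0, 0, 0], "rotation": [0, 0, 0]}
    - {"dp": [0, 0, 0], "rotation": [0, 0, 0]}

```text
t: 2.18
eef_pos: [0.4371, 0.0008, 0.2303]
ee_rot: [-1.571, 0.0, -0.295]
force: [-0.5, -0.6, -0.9]
width: 0.0007
```

```bash
python3 st.py; python3 - <<'E'
from h import *
f=grab('wrist','w1');grab('side','side1');grab('scene','scene1')
E
```

```text
t 2.1833 local mm [-77.    2.9] z 0.2303 rot [-1.5712e+00  3.0000e-04 -2.9460e-01] w 0.0007386024590495398 Floc [-0.32 -0.76] -0.93
```

View pics/w1.png

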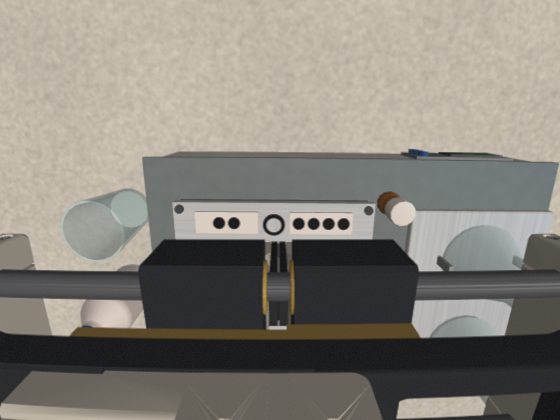

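View pics/side1.png

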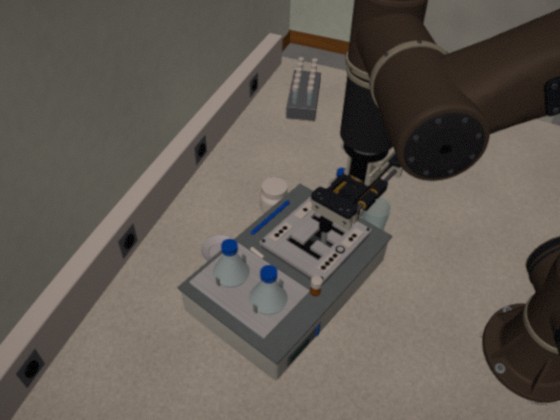

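View pics/scene1.png

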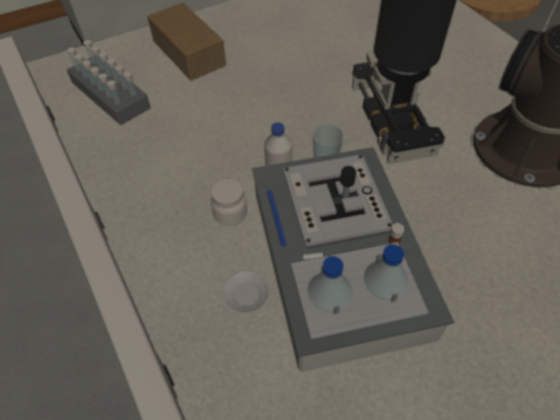

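>>> move_arm:
  deltas:
    - {"dp": [0, 30, -2], "rotation": [0, 0.5, 0]}
    - {"dp": [0, 20, 0], "rotation": [0, 0, 0]}
    - {"dp": [0, 10, 0], "rotation": [0, 0, 0]}
    - {"dp": [0, 0, 0], "rotation": [0, 0, 0]}

```text
t: 2.67
eef_pos: [0.4361, -0.0068, 0.1696]
ee_rot: [-1.569, -0.003, -0.313]
force: [-0.6, 0.4, 0.6]
width: 0.0006
```

```bash
python3 st.py
```

```text
t 2.6667 local mm [-75.7  -4.7] z 0.1696 rot [-1.5687 -0.0028 -0.3126] w 0.0006119307336519492 Floc [-0.73  0.23] 0.63
```

>>> move_arm:
  deltas:
    - {"dp": [10, 0, 4], "rotation": [0, -0.4, 0]}
    - {"dp": [8, 0, 2], "rotation": [0, 0, 0]}
    - {"dp": [4, 0, 0], "rotation": [0, 0, 0]}
    - {"dp": [3, 0, 0], "rotation": [0, 0, 0]}

```text
t: 3.0
eef_pos: [0.464, -0.0115, 0.1717]
ee_rot: [-1.568, -0.004, -0.309]
force: [0.4, 0.4, -0.6]
width: 0.0006
```

```bash
python3 st.py
```

```text
t 3.0 local mm [-47.6  -0.8] z 0.1717 rot [-1.5683 -0.0044 -0.3086] w 0.0005926598308246553 Floc [0.25 0.48] -0.57
```

>>> move_arm:
  deltas:
    - {"dp": [4, 1, 0], "rotation": [0, 0, 0]}
    - {"dp": [4, 1, 0], "rotation": [0, 0, 0]}
    - {"dp": [4, 0, 0], "rotation": [0, 0, 0]}
    - {"dp": [0, 0, 0], "rotation": [0, 0, 0]}

```text
t: 3.33
eef_pos: [0.4772, -0.0158, 0.1706]
ee_rot: [-1.568, -0.004, -0.31]
force: [-0.5, 0.1, 0.2]
width: 0.0004
```

```bash
python3 st.py; python3 - <<'E'
from h import *
for n in('scene','side'):
    f=grab(n,n+'2')
    a=f['pixels'][...,::-1]; a=a[145:250,270:410] if n=='scene' else a[185:290,245:385]
    cv2.imwrite(f'pics/{n}2c.png',np.clip(cv2.resize(a,None,fx=4,fy=4,interpolation=cv2.INTER_CUBIC)*1.5,0,255).astype('uint8'))
E
```

```text
t 3.3333 local mm [-33.7  -1. ] z 0.1706 rot [-1.5677 -0.0042 -0.3099] w 0.0004191877000390333 Floc [-0.5  -0.03] 0.22
```

View pics/scene2c.png

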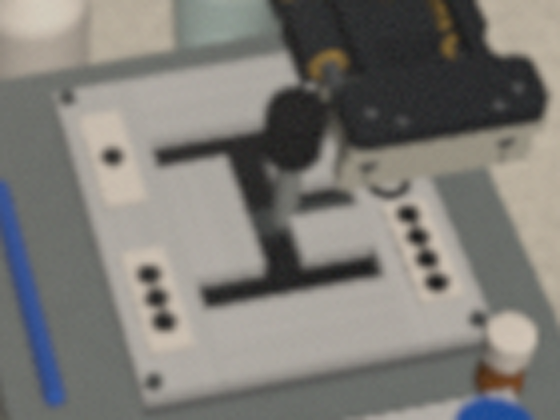

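View pics/side2c.png

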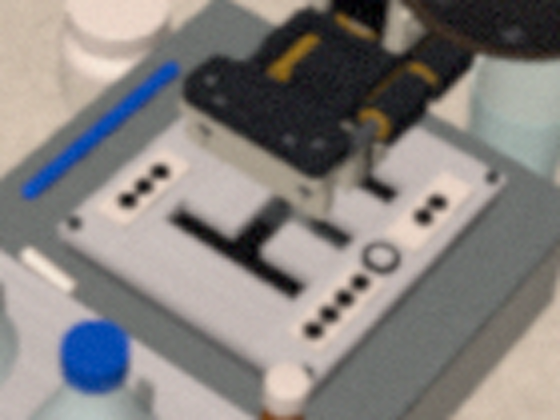

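>>> move_arm:
  deltas:
    - {"dp": [3, 0, 0], "rotation": [0, 0, 0]}
    - {"dp": [3, 0, 0], "rotation": [0, 0, 0]}
    - {"dp": [2, 0, 0], "rotation": [0, 0, 0]}

```text
t: 3.68
eef_pos: [0.4839, -0.018, 0.1705]
ee_rot: [-1.567, -0.003, -0.309]
force: [-2.9, 1.2, 0.6]
width: 0.0003
```

```bash
python3 st.py; cat > look.py <<'E'
from h import *
import sys
n,t=sys.argv[1:]
f=grab(n,n+t)
a=f['pixels'][...,::-1]; a=a[145:250,270:410] if n=='scene' else a[185:290,245:385]
cv2.imwrite(f'pics/{n}{t}c.png',np.clip(cv2.resize(a,None,fx=5,fy=5,interpolation=cv2.INTER_CUBIC)*2.,0,255).astype('uint8'))
E
cat > kn.py <<'E'
from st import *
import sys
t,u,v=sys.argv[1],float(sys.argv[2]),float(sys.argv[3])
f=pickle.load(open(t+'.pkl','rb'));off=(270,145) if 'scene' in t else (245,185)
c=[.5118,-.0251] if 'scene' in t else [.5075,-.0244]
print('knob',((pz(f,off[0]+u/5,off[1]+v/5,.187)[:2]-c)@R*1000).round(1))
E
python3 look.py scene 3
```

```text
t 3.6833 local mm [-26.7  -1.1] z 0.1705 rot [-1.5674 -0.0035 -0.3094] w 0.00025157262738988574 Floc [-3.17  0.27] 0.64
```

View pics/scene3c.png

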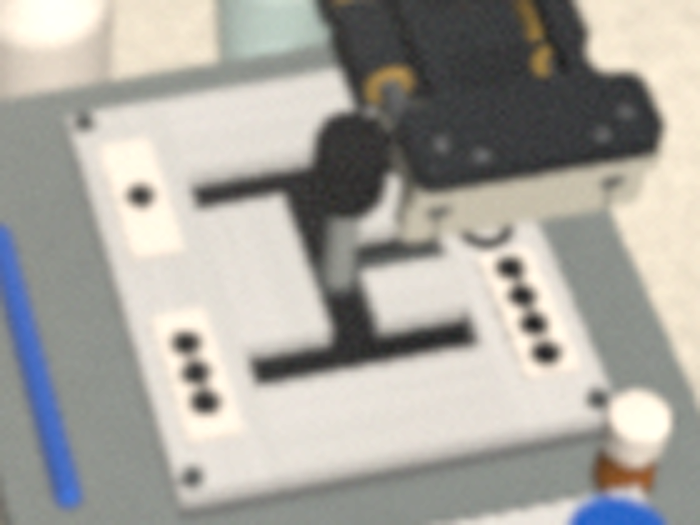

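```bash
python3 kn.py scene3 355 141; python3 kn.py scene0 394 130
```

```text
t 3.7333 local mm [-26.4  -1. ] z 0.1706 rot [-1.5675 -0.0037 -0.3094] w 0.00031808779543477213 Floc [-2.03  0.43] 1.68
knob [-3.2  2.9]
t 3.7333 local mm [-26.4  -1. ] z 0.1706 rot [-1.5675 -0.0037 -0.3094] w 0.00031808779543477213 Floc [-2.03  0.43] 1.68
knob [-17.9   1.1]
```

>>> move_arm:
  deltas:
    - {"dp": [3, 0, 0], "rotation": [0, 0, 0]}
    - {"dp": [1, 0, 0], "rotation": [0, 0, 0]}

```text
t: 3.9
eef_pos: [0.488, -0.0193, 0.1705]
ee_rot: [-1.568, -0.003, -0.309]
force: [-1.5, 1.4, 1.5]
width: 0.0003
```

```bash
python3 st.py
```

```text
t 3.9 local mm [-22.4  -1.1] z 0.1705 rot [-1.5676 -0.0032 -0.3092] w 0.00032051138304969894 Floc [-1.86  0.83] 1.53
```

>>> move_arm:
  deltas:
    - {"dp": [-15, 0, 0], "rotation": [0, 0, 0]}
    - {"dp": [-20, 0, 0], "rotation": [0, 0, 0]}
    - {"dp": [0, 0, -30], "rotation": [0, 0, 0]}
    - {"dp": [0, 0, -30], "rotation": [0, 0, 0]}
    - {"dp": [0, 0, 0], "rotation": [0, 0, 0]}

```text
t: 4.32
eef_pos: [0.4386, -0.0651, 0.1706]
ee_rot: [-1.567, -0.008, -0.303]
force: [-0.2, -1.0, -0.4]
width: 0.0004
```

```bash
python3 st.py; python3 look.py side 4;python3 look.py scene 4
```

```text
t 4.3167 local mm [-55.8 -59.6] z 0.1706 rot [-1.5672 -0.0079 -0.3026] w 0.00040096599994499154 Floc [ 0.12 -1.06] -0.36
```

View pics/side4c.png

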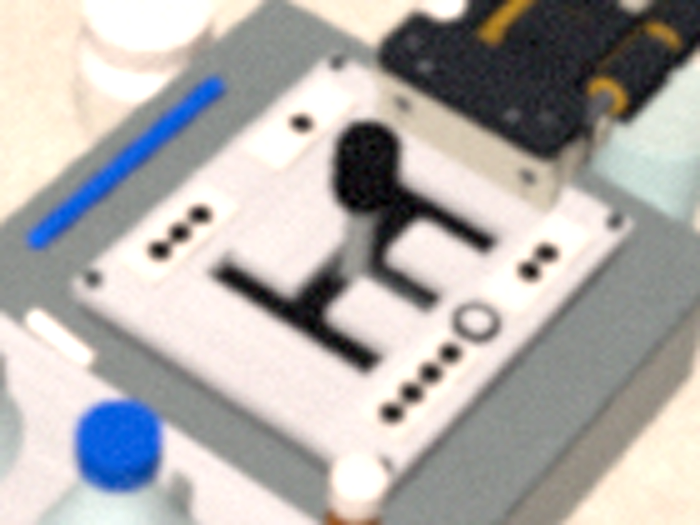

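View pics/scene4c.png

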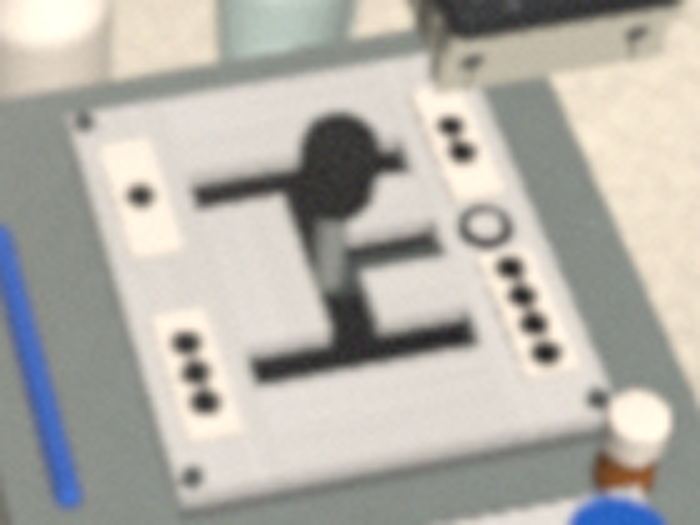

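```bash
python3 kn.py scene4 341 148|tail -1; python3 kn.py side4 367 152|tail -1;  python3 - <<'E'
from st import *
f=pickle.load(open('scene4.pkl','rb'))
for n,pts in(('scene4',[(430,70),(450,86),(660,50),(640,20)]),('side4',[(385,68),(555,205),(545,165)])):
    f=pickle.load(open(n+'.pkl','rb'));o=(270,145) if n=='scene4' else (245,185)
    for u,v in pts:
        p=pd(f,o[0]+u/5,o[1]+v/5);print(n,u,v,((p[:2]-C)@R*1000).round(0),(p[2]*1000).round(0))
E
```

```text
knob [2.4 4.9]
knob [-2.3  6.6]
t 4.4167 local mm [-54.7 -57.6] z 0.1709 rot [-1.5664 -0.0092 -0.3038] w 0.00037737021124247347 Floc [-0.15  0.95] -0.05
scene4 430 70 [-15.  25.] 243.0
scene4 450 86 [-20.  32.] 241.0
scene4 660 50 [-212. -169.] 1.0
scene4 640 20 [-81.  35.] 261.0
side4 385 68 [-27.  37.] 271.0
side4 555 205 [-50. -78.] 117.0
side4 545 165 [-96.  35.] 266.0
```

>>> move_arm:
  deltas:
    - {"dp": [25, 0, 0], "rotation": [0, 0, 0]}
    - {"dp": [25, 0, 0], "rotation": [-0.3, 0, 0.5]}
    - {"dp": [5, 0, 0], "rotation": [0, 0, 0]}
    - {"dp": [0, 0, 0], "rotation": [0, 0, 0]}

```text
t: 4.75
eef_pos: [0.4971, -0.0796, 0.1725]
ee_rot: [-1.57, -0.005, -0.303]
force: [-0.0, -0.1, -0.3]
width: 0.0006
```

```bash
python3 st.py; python3 look.py scene 5
```

```text
t 4.75 local mm [  4.4 -55.9] z 0.1725 rot [-1.5702 -0.0045 -0.3032] w 0.0006068830542956871 Floc [-0.   -0.12] -0.34
```

View pics/scene5c.png

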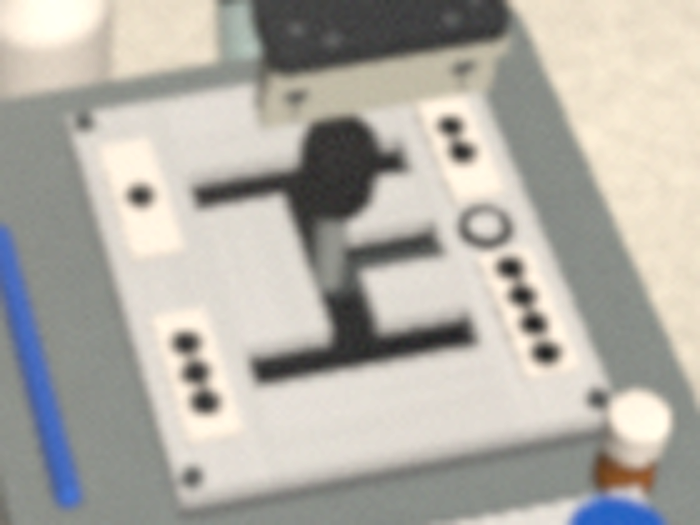

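>>> move_arm:
  deltas:
    - {"dp": [-4, 0, 6], "rotation": [0, 0, 0]}
    - {"dp": [0, 1, 5], "rotation": [0, 0, 0]}
    - {"dp": [0, 1, 4], "rotation": [0, 0, 0]}
    - {"dp": [0, 0, 4], "rotation": [0, 0, 0]}

```text
t: 5.13
eef_pos: [0.4967, -0.0578, 0.1698]
ee_rot: [-1.57, -0.004, -0.303]
force: [-0.3, -0.6, -1.3]
width: 0.0002
```

```bash
python3 st.py
```

```text
t 5.1333 local mm [ -2.6 -35.2] z 0.1698 rot [-1.5703 -0.0036 -0.3034] w 0.00019145467253922952 Floc [-0.14 -0.68] -1.28
```

>>> move_arm:
  deltas:
    - {"dp": [0, 0, 4], "rotation": [0, 0, 0]}
    - {"dp": [0, 0, 4], "rotation": [0, 0, 0]}

```text
t: 5.3
eef_pos: [0.4987, -0.049, 0.1701]
ee_rot: [-1.571, -0.004, -0.302]
force: [0.4, -3.1, -0.6]
width: 0.0007
```

```bash
python3 st.py
```

```text
t 5.3 local mm [ -3.3 -26.2] z 0.1701 rot [-1.5707 -0.0042 -0.3021] w 0.0006927651881348356 Floc [ 1.32 -2.79] -0.65
```

>>> move_arm:
  deltas:
    - {"dp": [0, 0, 4], "rotation": [0, 0, 0]}
    - {"dp": [0, 0, 4], "rotation": [0, 0, 0]}

```text
t: 5.47
eef_pos: [0.501, -0.041, 0.1702]
ee_rot: [-1.572, -0.004, -0.302]
force: [0.8, -2.5, -0.8]
width: 0.001
```

```bash
python3 st.py;python3 look.py scene 6
```

```text
t 5.4667 local mm [ -3.5 -17.8] z 0.1702 rot [-1.5717 -0.0043 -0.3015] w 0.0009765460393800342 Floc [ 1.5  -2.15] -0.8
```

View pics/scene6c.png

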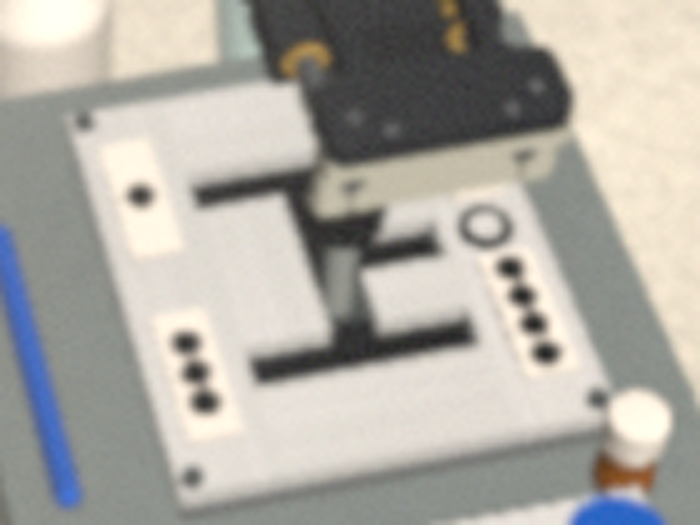

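>>> move_arm:
  deltas:
    - {"dp": [0.5, 0, 4], "rotation": [0, 0, 0]}
    - {"dp": [0.5, 0, 4], "rotation": [0, 0, 0]}
    - {"dp": [0.3, 0, 4], "rotation": [0, 0, 0]}
    - {"dp": [0, 0, 4], "rotation": [0, 0, 0]}

```text
t: 5.85
eef_pos: [0.5061, -0.025, 0.1702]
ee_rot: [-1.573, -0.002, -0.302]
force: [-0.6, -2.3, 1.2]
width: 0.0004
```

```bash
python3 st.py;python3 look.py scene 7;python3 look.py side 7
```

```text
t 5.85 local mm [-3.4 -1.1] z 0.1702 rot [-1.5731 -0.0017 -0.3022] w 0.0004251856508950607 Floc [ 0.14 -2.34] 1.22
```

View pics/scene7c.png

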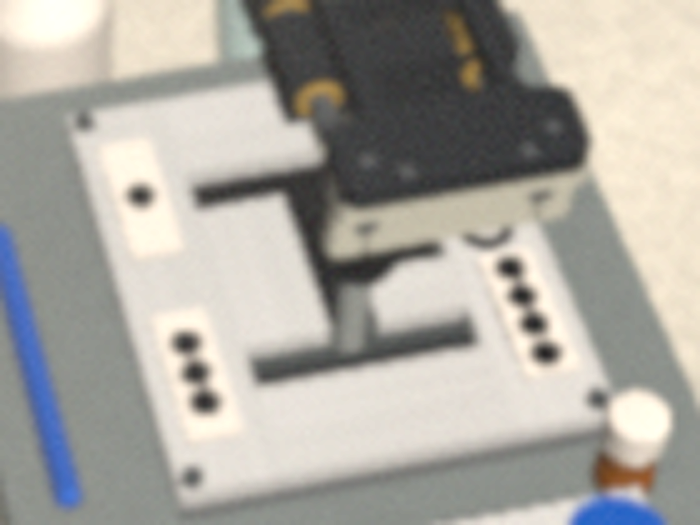

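View pics/side7c.png

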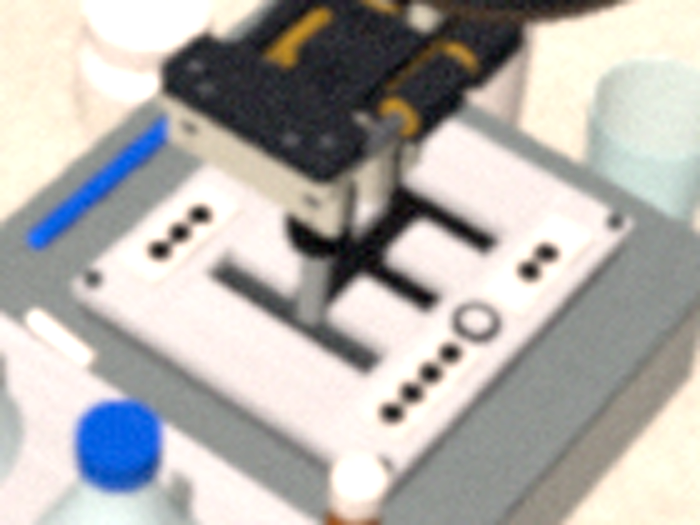

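```bash
cat > ft.py <<'E'
from st import *
import sys
t,u,v=sys.argv[1],float(sys.argv[2]),float(sys.argv[3])
f=pickle.load(open(t+'.pkl','rb'));off=(270,145) if 'scene' in t else (245,185)
c=[.5118,-.0251] if 'scene' in t else [.5075,-.0244]
print('foot',((pz(f,off[0]+u/5,off[1]+v/5,.12)[:2]-c)@R*1000).round(1))
E
python3 ft.py scene7 350 341|tail -1;python3 ft.py side7 311 317|tail -1
```

```text
foot [ 3.9 39.3]
foot [-6.3 41.4]
```

>>> move_arm:
  deltas:
    - {"dp": [0.3, 0, 3], "rotation": [0, 0, 0]}
    - {"dp": [0, 0, 0], "rotation": [0, 0, 0]}

```text
t: 6.12
eef_pos: [0.5077, -0.0213, 0.17]
ee_rot: [-1.572, -0.002, -0.301]
force: [-2.1, -0.0, 1.5]
width: 0.0001
```

```bash
python3 st.py;python3 look.py scene 8;python3 look.py side 8
```

```text
t 6.1167 local mm [-3.   2.9] z 0.17 rot [-1.5722 -0.0019 -0.3015] w 0.00014952691826055871 Floc [-1.95 -0.65] 1.54
```

View pics/scene8c.png

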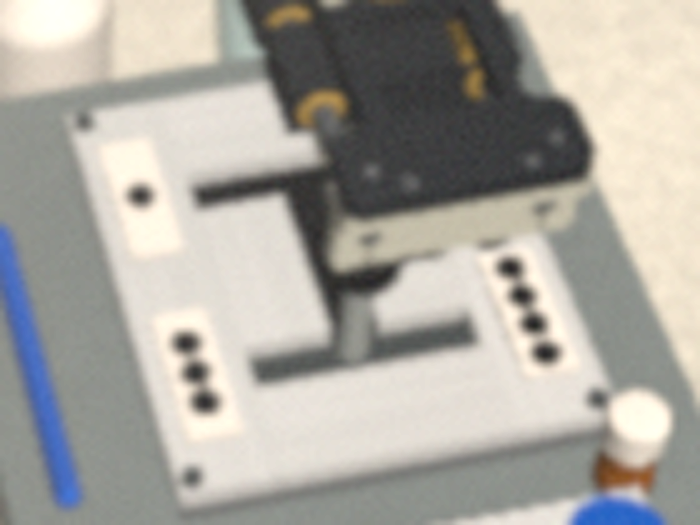

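View pics/side8c.png

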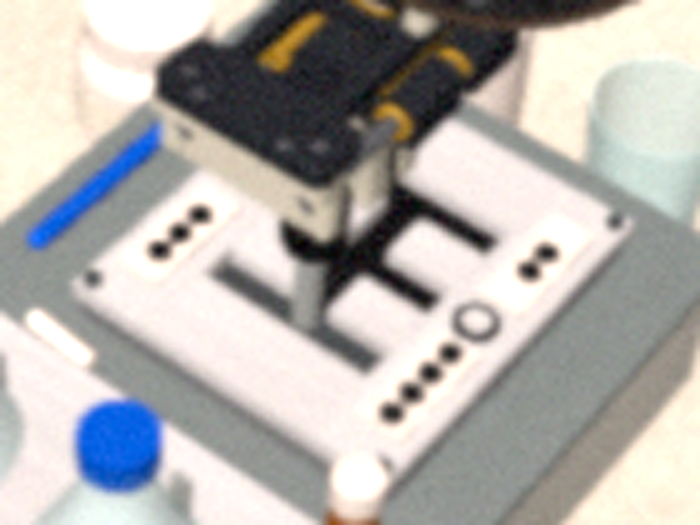

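>>> move_arm:
  deltas:
    - {"dp": [0, 0, 2], "rotation": [0, 0, 0]}

```text
t: 6.3
eef_pos: [0.5084, -0.0197, 0.17]
ee_rot: [-1.572, -0.002, -0.302]
force: [-0.9, -2.7, -0.0]
width: 0.0004
```

```bash
python3 st.py
```

```text
t 6.3 local mm [-2.8  4.7] z 0.17 rot [-1.5718 -0.0024 -0.3017] w 0.0004407231579066099 Floc [-0.06 -2.82] -0.01
```

>>> move_arm:
  deltas:
    - {"dp": [0, 0, 1], "rotation": [0, 0, 0]}
    - {"dp": [0, 0, 0], "rotation": [0, 0, 0]}

```text
t: 6.47
eef_pos: [0.5087, -0.0188, 0.17]
ee_rot: [-1.572, -0.002, -0.302]
force: [-0.0, -1.0, 0.9]
width: 0.0005
```

```bash
python3 st.py
```

```text
t 6.4667 local mm [-2.8  5.7] z 0.17 rot [-1.5723 -0.0023 -0.3018] w 0.0004785919412597853 Floc [ 0.31 -1.  ] 0.89
```

>>> move_arm:
  deltas:
    - {"dp": [0, 0, -12], "rotation": [0, 0, 0]}
    - {"dp": [0, 0, -15], "rotation": [0, 0, 0]}
    - {"dp": [-25, 0, 0], "rotation": [0, 0, 0]}
    - {"dp": [-25, 0, 0], "rotation": [0, 0, 0]}
    - {"dp": [0, 0, 0], "rotation": [0, 0, 0]}

```text
t: 6.88
eef_pos: [0.4526, -0.0312, 0.1692]
ee_rot: [-1.57, -0.004, -0.303]
force: [-0.1, -0.4, 0.2]
width: 0.0005
```

```bash
python3 st.py;python3 look.py scene 9;python3 look.py side 9
```

```text
t 6.8833 local mm [-52.6 -23.1] z 0.1692 rot [-1.5699 -0.0039 -0.3029] w 0.0004860043833994943 Floc [ 0.08 -0.42] 0.18
```

View pics/scene9c.png

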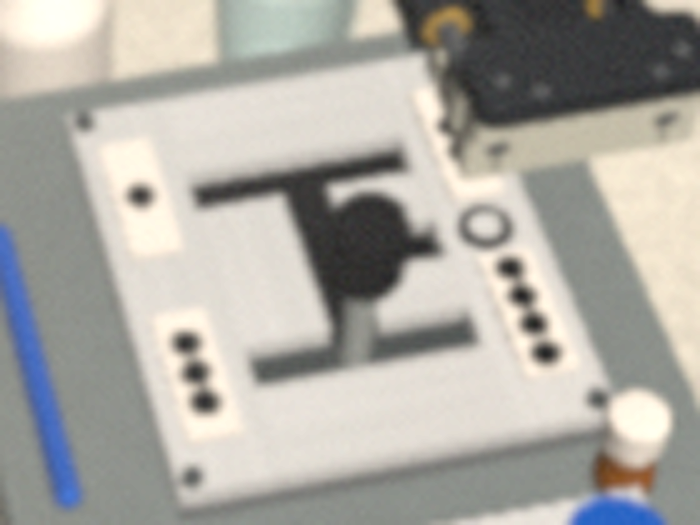

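View pics/side9c.png

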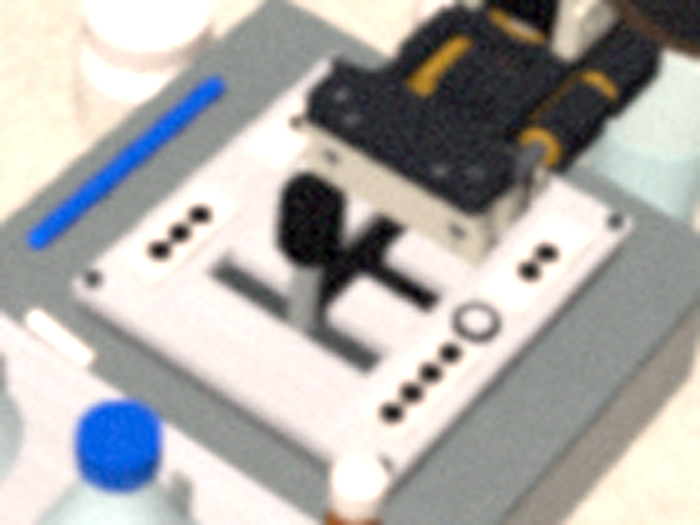

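```bash
python3 kn.py scene9 371 228|tail -1; python3 kn.py side9 313 204|tail -1;
```

```text
knob [ 2.5 41.6]
knob [-2.8 42.8]
```

>>> move_arm:
  deltas:
    - {"dp": [0, 0, 30], "rotation": [0, 0, 0]}
    - {"dp": [0, 0, 28], "rotation": [0, 0, 0]}
    - {"dp": [0, 0, 5], "rotation": [0, 0, 0]}
    - {"dp": [4, 0, 0], "rotation": [0, 0, 0]}
    - {"dp": [4, 0, 0], "rotation": [0, 0, 0]}

```text
t: 7.4
eef_pos: [0.4862, 0.0284, 0.1713]
ee_rot: [-1.566, -0.01, -0.302]
force: [0.3, -0.3, -0.9]
width: 0.0005
```

```bash
python3 st.py
```

```text
t 7.4 local mm [-38.4  43.9] z 0.1713 rot [-1.5664 -0.01   -0.3017] w 0.0004790280691530308 Floc [ 0.38 -0.24] -0.93
```

>>> move_arm:
  deltas:
    - {"dp": [5, 0, -1], "rotation": [0, 0, 0.5]}
    - {"dp": [5, 0, -1], "rotation": [-0.3, 0, 0]}
    - {"dp": [4, 0, 0], "rotation": [0, 0, 0]}
    - {"dp": [4, 0, 0], "rotation": [0, 0, 0]}
    - {"dp": [4, 0, 0], "rotation": [0, 0, 0]}

```text
t: 7.82
eef_pos: [0.5057, 0.0176, 0.1704]
ee_rot: [-1.572, 0.008, -0.306]
force: [-30.5, 22.1, 27.9]
width: 0.0005
```

```bash
python3 st.py
```

```text
t 7.8167 local mm [-16.6  39.5] z 0.1704 rot [-1.5725  0.0077 -0.3055] w 0.0005419643590783857 Floc [-35.76  11.97] 27.88
```

>>> move_arm:
  deltas:
    - {"dp": [4, 0, 0], "rotation": [0, 0, 0]}
    - {"dp": [4, 0, 0], "rotation": [0, 0, 0]}
    - {"dp": [4, 0, 0], "rotation": [0, 0, 0]}

```text
t: 8.07
eef_pos: [0.5126, 0.0147, 0.1696]
ee_rot: [-1.571, 0.018, -0.309]
force: [-4.3, 3.3, 3.7]
width: 0.0007
```

```bash
python3 st.py;python3 look.py scene 10
```

```text
t 8.0667 local mm [-9.1 38.7] z 0.1696 rot [-1.5714  0.0179 -0.3086] w 0.00074835113226021 Floc [-5.09  1.88] 3.67
```

View pics/scene10c.png

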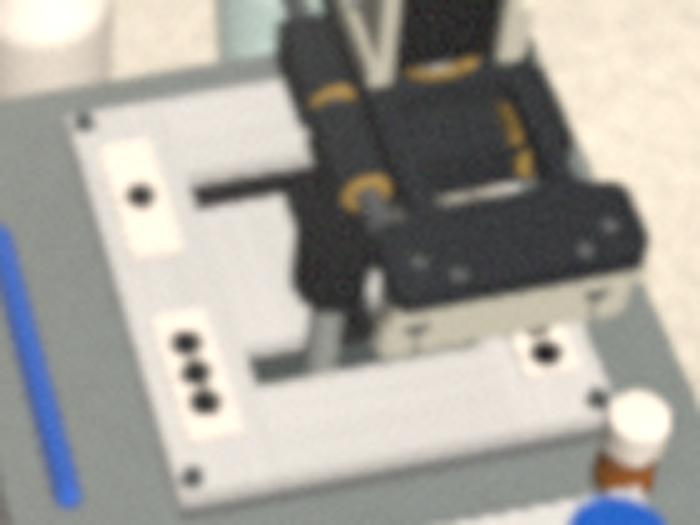

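```bash
python3 st.py;python3 look.py side 10
```

```text
t 8.1167 local mm [-8.3 38.7] z 0.1696 rot [-1.5717  0.0174 -0.3084] w 0.0004992498936951169 Floc [-1.41  0.53] 0.85
```

View pics/side10.png

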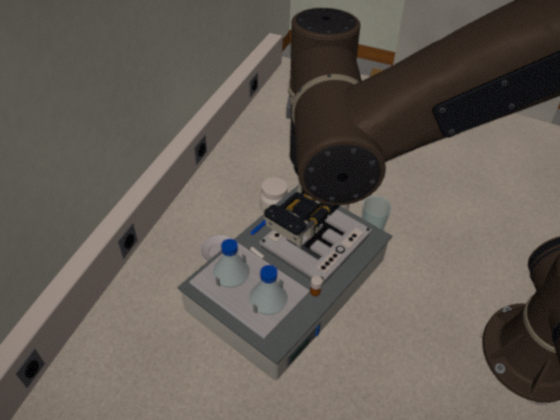

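View pics/scene10.png

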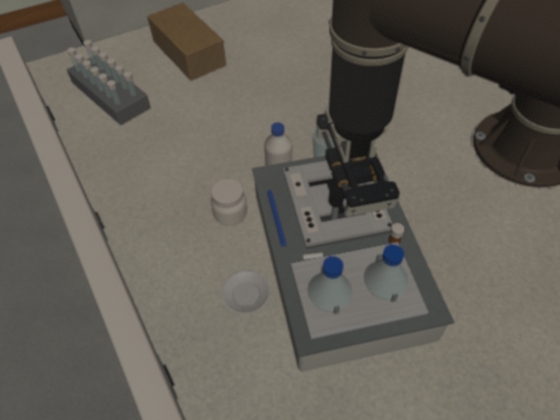

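>>> move_arm:
  deltas:
    - {"dp": [3, 0, 0], "rotation": [0, 0, 0]}

```text
t: 8.25
eef_pos: [0.5155, 0.0132, 0.1693]
ee_rot: [-1.572, 0.018, -0.309]
force: [-4.2, 4.0, 3.1]
width: 0.0004
```

```bash
python3 st.py
```

```text
t 8.25 local mm [-5.9 38.2] z 0.1693 rot [-1.5718  0.018  -0.3094] w 0.00038686907296970046 Floc [-5.19  2.61] 3.08
```

>>> move_arm:
  deltas:
    - {"dp": [3, 0, 0], "rotation": [0, 0, 0]}

```text
t: 8.33
eef_pos: [0.5179, 0.0121, 0.1691]
ee_rot: [-1.572, 0.019, -0.31]
force: [-3.9, 3.0, 2.6]
width: 0.0009
```

```bash
python3 st.py
```

```text
t 8.3333 local mm [-3.3 37.9] z 0.1691 rot [-1.5718  0.019  -0.3099] w 0.0008819681945059592 Floc [-4.67  1.72] 2.64
```

>>> move_arm:
  deltas:
    - {"dp": [3, 0, 0], "rotation": [0, 0, 0]}

```text
t: 8.42
eef_pos: [0.5204, 0.0112, 0.169]
ee_rot: [-1.572, 0.02, -0.31]
force: [-4.6, 5.1, 3.5]
width: 0.0001
```

```bash
python3 st.py
```

```text
t 8.4167 local mm [-0.7 37.7] z 0.169 rot [-1.5716  0.02   -0.3104] w 0.00013223473298632318 Floc [-5.96  3.45] 3.5
```

>>> move_arm:
  deltas:
    - {"dp": [3, 0, 0], "rotation": [0, 0, 0]}

```text
t: 8.5
eef_pos: [0.5229, 0.0103, 0.1689]
ee_rot: [-1.571, 0.021, -0.311]
force: [-4.8, 4.9, 3.9]
width: 0.0003
```

```bash
python3 st.py; python3 look.py scene 11
```

```text
t 8.5 local mm [ 2.  37.6] z 0.1689 rot [-1.5711  0.0208 -0.3108] w 0.00027907886725247436 Floc [-6.1   3.25] 3.91
```

View pics/scene11c.png

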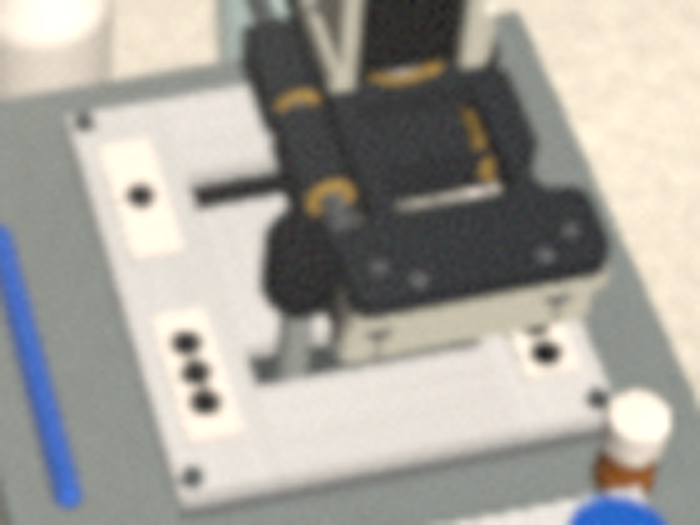

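>>> move_arm:
  deltas:
    - {"dp": [3, 0, 0.5], "rotation": [0, 0, 0]}

```text
t: 8.63
eef_pos: [0.5258, 0.0095, 0.1688]
ee_rot: [-1.571, 0.021, -0.311]
force: [-4.3, 1.4, 3.7]
width: 0.0006
```

```bash
python3 st.py
```

```text
t 8.6333 local mm [ 5.  37.8] z 0.1688 rot [-1.5714  0.0213 -0.3112] w 0.0006134330586698466 Floc [-4.49  0.09] 3.72
```

>>> move_arm:
  deltas:
    - {"dp": [3, 0, 0.5], "rotation": [0, 0, 0]}

```text
t: 8.72
eef_pos: [0.5284, 0.0087, 0.1688]
ee_rot: [-1.572, 0.022, -0.311]
force: [-4.3, 1.2, 3.8]
width: 0.0006
```

```bash
python3 st.py; python3 look.py scene 12; python3 look.py side 12
```

```text
t 8.7167 local mm [ 7.8 37.7] z 0.1688 rot [-1.5719  0.022  -0.3114] w 0.0005568705181593856 Floc [-4.48 -0.13] 3.83
```

View pics/scene12c.png

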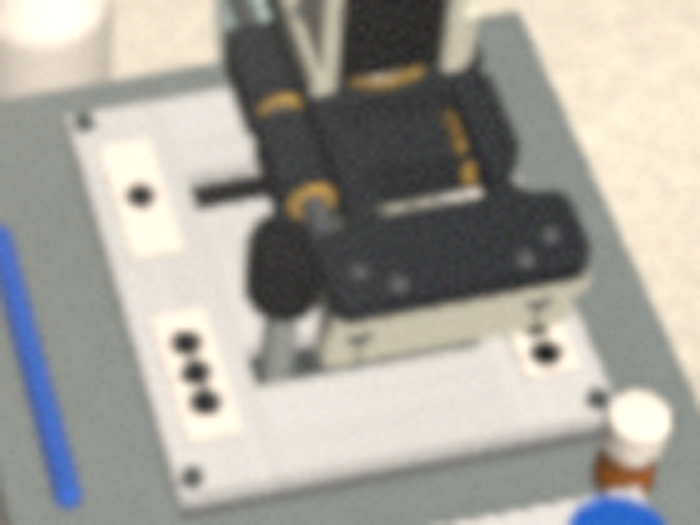

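View pics/side12c.png

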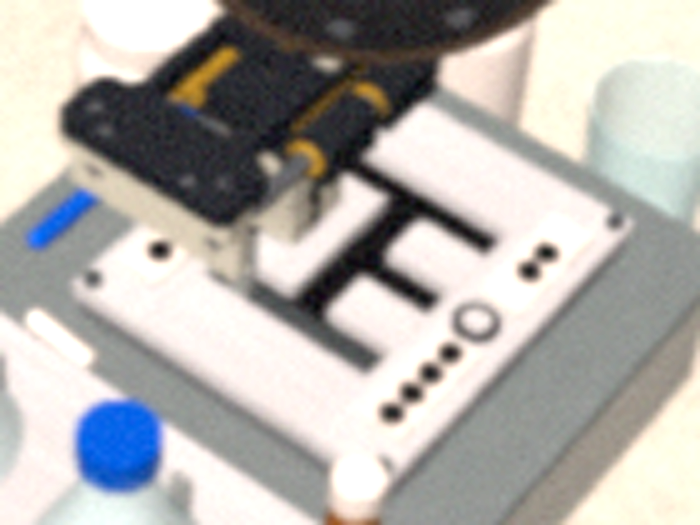

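>>> move_arm:
  deltas:
    - {"dp": [2, 0, 0.3], "rotation": [0, 0, 0]}

```text
t: 8.9
eef_pos: [0.5306, 0.008, 0.1687]
ee_rot: [-1.572, 0.022, -0.312]
force: [-3.5, 1.4, 3.4]
width: 0.0005
```

```bash
python3 st.py
```

```text
t 8.9 local mm [10.  37.7] z 0.1687 rot [-1.5721  0.0217 -0.3119] w 0.00046851803116387846 Floc [-3.72  0.32] 3.41
```

>>> move_arm:
  deltas:
    - {"dp": [1.5, 0, 0.3], "rotation": [0, 0, 0]}

```text
t: 8.98
eef_pos: [0.532, 0.0076, 0.1687]
ee_rot: [-1.572, 0.022, -0.312]
force: [-4.1, 0.1, 3.7]
width: 0.0004
```

```bash
python3 st.py
```

```text
t 8.9833 local mm [11.5 37.8] z 0.1687 rot [-1.5725  0.0219 -0.312 ] w 0.00041060438693056556 Floc [-3.91 -1.1 ] 3.74
```

>>> move_arm:
  deltas:
    - {"dp": [1, 0, 0.3], "rotation": [0, 0, 0]}

```text
t: 9.07
eef_pos: [0.533, 0.0073, 0.1687]
ee_rot: [-1.573, 0.022, -0.312]
force: [-3.3, 0.3, 3.3]
width: 0.0005
```

```bash
python3 st.py
```

```text
t 9.0667 local mm [12.5 37.8] z 0.1687 rot [-1.5728  0.0221 -0.3121] w 0.0005256730051919317 Floc [-3.23 -0.68] 3.3
```

>>> move_arm:
  deltas:
    - {"dp": [-10, 0, 0], "rotation": [0, 0, 0]}
    - {"dp": [-20, 0, 0], "rotation": [0, 0, 0]}
    - {"dp": [-30, 0, -10], "rotation": [0, 0, 0]}
    - {"dp": [-20, 0, -30], "rotation": [0, 0, 0]}
    - {"dp": [0, 0, 0], "rotation": [0, 0, 0]}

```text
t: 9.48
eef_pos: [0.4429, -0.0059, 0.1685]
ee_rot: [-1.572, 0.019, -0.313]
force: [-1.1, -0.8, -0.9]
width: 0.0007
```

```bash
python3 st.py; python3 look.py scene 13; python3 look.py side 13
```

```text
t 9.4833 local mm [-69.4  -1.8] z 0.1685 rot [-1.5724  0.0191 -0.3127] w 0.0006810036662276853 Floc [-0.79 -1.11] -0.94
```

View pics/scene13c.png

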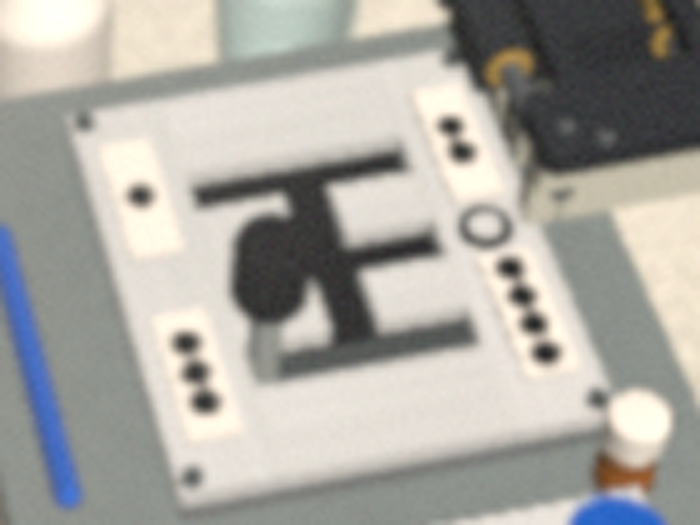

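View pics/side13c.png

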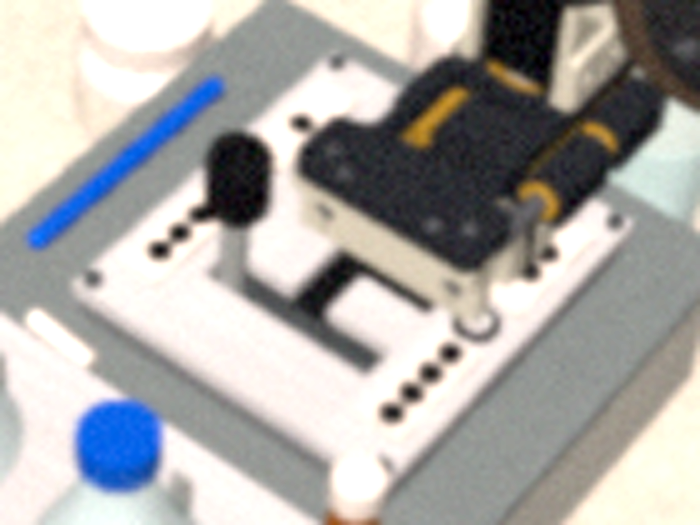

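```bash
python3 kn.py scene13 273 250|tail -1; python3 kn.py side13 238 164|tail -1;python3 ft.py scene13 264 368|tail -1;python3 ft.py side13 234 280|tail -1
```

```text
knob [37.4 43.3]
knob [32.5 45. ]
foot [37.2 44. ]
foot [29.8 46.2]
```

>>> move_arm:
  deltas:
    - {"dp": [-3, -25, 0], "rotation": [0, 0, 0]}
    - {"dp": [-3, -25, 0], "rotation": [0, 0, 0]}
    - {"dp": [0, -15, 0], "rotation": [0, 0, 0]}
    - {"dp": [0, 0, 0], "rotation": [0, 0, 0]}
    - {"dp": [0, 0, 0], "rotation": [0, 0, 0]}

```text
t: 10.0
eef_pos: [0.4447, -0.0014, 0.2375]
ee_rot: [-1.57, 0.012, -0.312]
force: [-0.4, 0.5, -0.2]
width: 0.0005
```

```bash
python3 st.py; python3 look.py scene 14; python3 -c "
from h import *
print(arm.job_done())"
```

```text
t 10.0 local mm [-69.1   3. ] z 0.2375 rot [-1.5698  0.0123 -0.3122] w 0.0005137373143841187 Floc [-0.58  0.38] -0.19
the job is handed in; nothing more can be done
None
```

View pics/scene14.png

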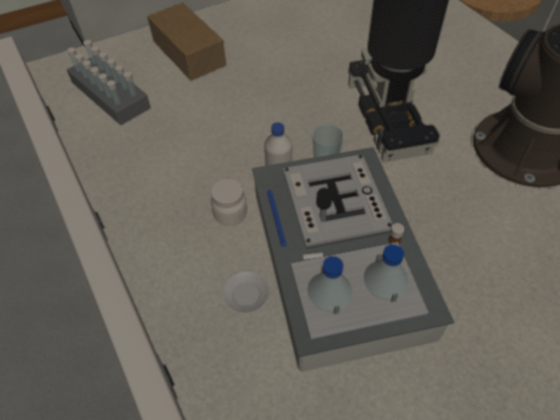

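The lever is in the three-dot slot (far left) and the job is handed in, but one brief force spike may have broken the 40 N limit. I pushed the lever with shut fingers out of park, along the channel to the left lane, then into the slot. It never went near another speed slot. Then I backed the arm off and raised it.

**Last checks:**
- **Lever position:** the knob measured x = 37 mm in one camera and 32 mm in the other. Those cameras had opposite errors earlier, so I take it as about 35 mm (home is 36), roughly 27 mm from the tab against the 33 mm limit. I never felt the end stop.
- **Robot clear:** the final contact force was about 0.7 N, which is noise level.
- **Loose things:** in the last overview picture none of them looks moved.

**Force spike:** at the start of the last push, at 7.8 s, the wrist read about 36 N along the push and about 47 N overall. It had dropped to about 6 N when the next push ended and stayed at 4–8 N for the rest. I had commanded a small tool turn and sideways shift in that same move, so the lever may have caught on the lane corner. I could not tell how much of that force was on the lever, so I can't rule out that the limit was passed.

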